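# Index the medal turret towards the loupe

## Robot

A 7-joint arm with a two-finger parallel gripper is mounted at the origin on the work surface. World frame = base frame: x ahead of the robot, y to its left, z up, the work surface at z = 0. Lengths are in m, angles in rad, forces in N, time in s.
With the tool pointing down it reaches from about 0.425 to 0.95 m from the base axis. Payload 16.7 kg.
Tool frame: the origin (TCP) lies at the very end of the fingers, on their centre line; the grasp point (between the pads) lies 19 mm behind it; z points along the fingers, y is the line along which they close (so a half turn about z gives the same grasp; the last joint's range is limited). The gripper opens to 94 mm and grips with 3 to 60 N. Pads are 16 mm wide; open, the fingers measure 119 mm over their backs; the gripper's body (75 mm by 177 mm) begins 78 mm behind the grasp point.
Start: joints at [-1.389, 0.426, 0.074, 1.606, -0.034, 1.111, -0.067], TCP at [0.219, 0.638, 0.205] pointing down, gripper open.
Joint ranges: [-2.85, 2.85], [-0.5, 2.14], [-1.23, 1.37], [0.21, 2.46], [-1.02, 4.16], [0.16, 2.05], [-2.73, 2.73]. Speed limits (rad/s): [1.89, 1.89, 2.39, 2.39, 3.01, 3.01, 3.01].

## Interface

Orientations are given as [roll, pitch, yaw] about the fixed x, y, z axes, in that order (R = Rz(yaw) Ry(pitch) Rx(roll)).
In Python, from rig import status, eyes, order gives the robot as it stands.
- The arm moves only by the tool apply_moves, never from a script. Its argument "plan" is a list of rows, each a list of 7 numbers: the shift along the tool's x, y, z in m, then the turn, a rotation vector about the tool's x, y, z in degrees, then the opening, from 0 (shut) to 1 (fully open). In form: [[dx, dy, dz, wx, wy, wz, claw], ...]. A call has 1 to 12 rows; each row shifts and turns the commanded pose from where the row before left it, along the tool's axes as they then stand; what a row does not reach is not made up. A row lasts 1/8 s, in which the tool goes at most 62.5 mm and 10.7 degrees, less where a joint would pass 70% of its speed; a pose out of reach is approached as far as the arm can. A call with a gripper value outside its range is refused whole. The fingers move at their own pace and stop on an object; "squeeze" is the grip in N (left out, the last holds). Time passes only in rows, so rows that do not move let the fingers close. It gives the time, the measured TCP pose, the force, the opening and the grip force at its end, in the units of the state.
- status.sense(): the state, without advancing time (a new reading comes with each control period).
- eyes.camera(name): name is "scene" or "top" or "wrist"; returns (picture, depth): 420x560x3 uint8, blue, green, red; 420x560 float32, m along the optical axis (not along the pixel's ray), 0 where there is no reading.
- eyes.get_calibration(name): a dict with "K" (3x3 intrinsics, pixels), "k1" (the pictures are not rectified: a ray, as slopes to the right and down, at radius r is drawn at 1 + k1 r^2 times it, then the intrinsics apply), "rvec" (rotation vector, rad) and "tvec" (3), from world to camera coordinates, as OpenCV has them. Camera axes: x right, y down, z forward; pixel columns grow to the right and rows downward; lengths in m; the calibration is good to about 2 mm. A picture is of the moment at which its call begins: read the wrist's pose just before it. get_calibration takes no time and is no camera call; for the wrist camera it gives the pose at the moment of the call.
- order.hand_in(): hands the job in; it is judged then, once.
The state is a dict: "time": time; "joints": joint angles; "qvel": joint speeds; "tau": joint torques, N m; "position": TCP position; "eef_rot": TCP orientation; "wrist_force": force on the tool from outside, world axes, zero at the start; "torque": the same for the moment, N m; "opening": finger opening in m; "grasp_force": force on a finger pad.
Only numpy, scipy, OpenCV 4.12 (cv2) and the standard library are available. Lean on these libraries where they do the work, as an engineer would, in place of code of your own. Each camera call takes 0.05 s, during which the arm holds its last target. There are 200 camera calls.

## Task

The medal on the indexing turret has to come round to the loupe stand. First lift the wooden block out of the way of the plunger knob and set it down flat, wholly on the cork mat, and let go; then pull the plunger knob out until it clicks and stays out, turn the turret by its bar one place towards the loupe stand until it clicks, so that the medal faces the loupe, and push the plunger knob fully home again. Do not shift or tip anything else on the bench.

Things in the scene. Friction and masses are not known exactly. Their poses are not given: they have to be found in the camera images.
- head: Grey indexing head, fixed: upright drum 140 mm across, 72 mm high; origin under its centre, z up. -x is its front, roughly towards the robot: a boss there reaches 77 mm (collar 83 mm) from the axis and the plunger comes out level along -x. Foot plate 12 mm thick, to 85 mm from the axis in front and behind. On top turns the turret, a steel disc 136 mm across, its top 86 mm above the bench.
- plunger (a joint): Slide of the plunger along the head's -x, m: 0 = fully home (start), 0.036 = fully out. It snaps over the middle to either end and stays there; about 9 N moves it over. Its pin locks the turret: the turret turns only with the plunger out, and the plunger goes home only with the turret at one of its places.
- knob_grip (a point): Centre of the plunger's round black knob, 40 mm in diameter, 26 mm long along the head's x, 50 mm above the bench, 118 mm from the head's axis when home; moves with the knob, axes as the head's. A bare 16 mm steel stem joins it to the head, 22 mm of it showing between collar and knob when home.
- turret (a joint): Turn of the turret about the vertical, rad, anticlockwise from above positive: 0 at the start. It has three places with a click: -1.047, 0 and +1.047 (60 degrees apart); about 0.25 N m turns it over from one to the next, and it is stopped just beyond the outer two.
- bar_grip (a point): Grip point on the turret's upright bar, on the axis, 118 mm above the bench. The dark steel bar is 16 mm thick, 64 mm long and stands 44 mm above the disc (top 130 mm above the bench); its thickness lies along this point's x axis, its length along y. Turns with the turret.
- medal (a point): Centre of the top of the round brass medal, 42 mm in diameter and 5 mm high, on the turret disc, 45 mm from the turret's axis and 90 mm above the bench. At the start it is on the far side of the head (head's +x); the five other seats are empty dark discs.
- block: Loose light wooden block 90 x 50 x 40 mm (x, y, z), about 0.12 kg, lying flat in front of the plunger knob in its way; origin at the centre of its underside.
- mat: Cork mat, fixed, 140 x 120 mm (x, y) and 4 mm thick, to the left or right of the robot's front; origin at the centre of its underside.
- loupe: Loupe stand: dark round foot 60 mm across, a thin post and a tilted round lens 54 mm across at the top, 140 mm high in all; stands beside the far half of the head, about 60 degrees round from the head's +x axis, either to the left (head's +y) or to the right (-y). Origin at the centre of its underside. Not to be moved.
- bottle: Amber bottle 50 mm across, 100 mm high, standing on the other side of the head from the loupe; origin under its centre. Not to be moved.
- jar: Glass jar 72 mm across and 100 mm high with paint brushes reaching 215 mm, standing to one side of the plunger; origin under its centre. Not to be moved.
- tape: Roll of tape lying flat, 90 mm across, 45 mm high, on the other side of the plunger from the jar; origin under its centre. Not to be moved.
- book: Closed blue book 155 x 120 x 23 mm, fixed, on the other side from the mat; origin under its centre.
- tin: Copper tin 72 mm across, 90 mm high, with tools up to 155 mm; origin under its centre. Not to be moved.
- hammer: Small hammer 180 mm long lying flat, handle to its -x. Not to be moved.
- bowl: White bowl 140 mm across, 50 mm high; origin under its centre. Not to be moved.

How it is judged:
On the way, in this order (a step that is already met when the one before it is completed fails the run):
1. the block is set down on the mat and released (x of block in the frame of mat between -0.048 and 0.048 m and y of block in the frame of mat between -0.042 and 0.042 m and z of block in the frame of mat between 0.001 and 0.008 m and angle between block's own z axis and vertical below 0.1 rad and linear speed of block below 0.02 m/s and contact force between block and the fingers below 0.1 N), for 0.2 s.
2. the plunger is pulled out to its outer click (value of joint plunger above 0.03 m), for 0.1 s.
3. the turret is turned one place towards the loupe stand (((y of loupe in the frame of head above 0 m and value of joint turret above 0.98 rad) or (y of loupe in the frame of head below 0 m and value of joint turret below -0.98 rad))), for 0.1 s.
4. the plunger is pushed fully home (value of joint plunger below 0.004 m), for 0.2 s.
At the end, for the whole second after the job is handed in: The block rests flat on the mat (its centre within 48 mm along and 42 mm across of the mat's centre), released; the turret stands at the place on the loupe's side (more than 0.98 rad round that way); the plunger is home within 4 mm (all of step 1 and ((y of loupe in the frame of head above 0 m and value of joint turret above 0.98 rad) or (y of loupe in the frame of head below 0 m and value of joint turret below -0.98 rad)) and value of joint plunger below 0.004 m); the robot touches nothing.
It fails at once if the loupe stand or the amber bottle is shifted by over 25 mm or tipped (distance of any of loupe, bottle from where it was at the start of the episode above 0.025 m or angle between any of loupe, bottle's own z axis and vertical above 0.35 rad).
It fails at once if the brush jar or the tape roll is shifted by over 25 mm or tipped (distance of any of jar, tape from where it was at the start of the episode above 0.025 m or angle between any of jar, tape's own z axis and vertical above 0.35 rad).
It fails at once if the copper tin or the hammer or the bowl is shifted by over 25 mm or tipped (distance of any of tin, hammer, bowl from where it was at the start of the episode above 0.025 m or angle between any of tin, bowl's own z axis and vertical above 0.35 rad).
It fails at once if the block is dropped or thrown (let go more than 50 mm above the bench) (height (world z) of block above 0.05 m and contact force between block and the fingers below 0.05 N).
It also fails if it takes over 72 s, if anything falls off the work surface, if the arm or the gripper's body presses on something with over 40 N, if the wrist force passes 120 N, or if a joint passes its speed limit or range.

## Working session

There is one attempt and no reset: what is moved stays moved. The work goes in short steps, Python scripts to look and compute and a tool call to move; the robot and the scene stay as the last step left them, time stands still between calls to the robot, and variables do not carry over. Pictures are saved under pics/ and viewed, at most 10 in all, crops included, and the job is handed in when it is done.

Besides the shell and the picture viewer there is one more tool, called after "Call:" as name(argument=value, ...) on one line, values as JSON. apply_moves: Moves the arm, as the interface text tells. Its arguments: {"type":"object","properties":{"plan":{"type":"array","items":{"type":"array","items":{"type":"number"}}},"squeeze":{"type":"number"}},"required":["plan"]}

```bash
mkdir -p pics
cat > h.py <<'E'
import numpy as np, cv2
from rig import status, eyes, order
def world(name):
    c=eyes.get_calibration(name); im,d=eyes.camera(name)
    K=np.array(c["K"]);R=cv2.Rodrigues(np.array(c["rvec"],float))[0];t=np.array(c["tvec"],float).ravel()
    v,u=np.mgrid[0:420,0:560].astype(float)
    p=np.stack([u.ravel(),v.ravel()],1)[:,None]
    n=cv2.undistortPoints(p,K,np.array([c["k1"],0,0,0,0.])).reshape(420,560,2)
    P=np.dstack([n,np.ones((420,560))])*d[...,None]
    W=(P-t)@R   # R^T (P-t)
    W[d==0]=np.nan
    return im,d,W
E
python3 - <<'E'
from h import *
s=status.sense();print(s["time"],s["position"],s["eef_rot"],s["opening"],s["wrist_force"])
ims=[]
for n in("top","scene"):
    im,d,W=world(n);np.savez(f"{n}.npz",im=im,W=W)
    cv2.imwrite(f"pics/{n}.png",im)
    print(n,(d==0).mean())
E
```

```text
0.0 [0.21913252 0.63798544 0.20480897] [-3.14034554e+00  9.33852838e-05  2.81076717e+00] 0.09419261398172343 [ 0.02349972 -0.97349992 -0.29248918]
top 0.003928571428571429
scene 0.003784013605442177
```

View pics/top.png

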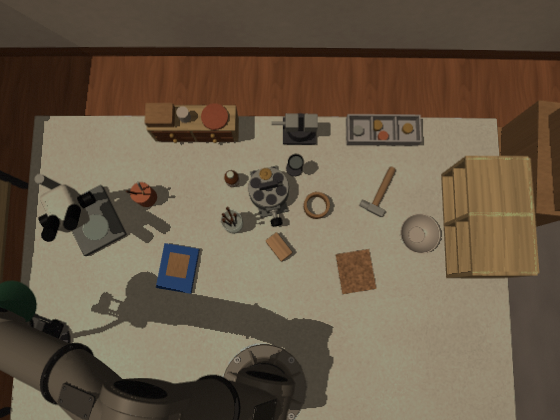

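View pics/scene.png

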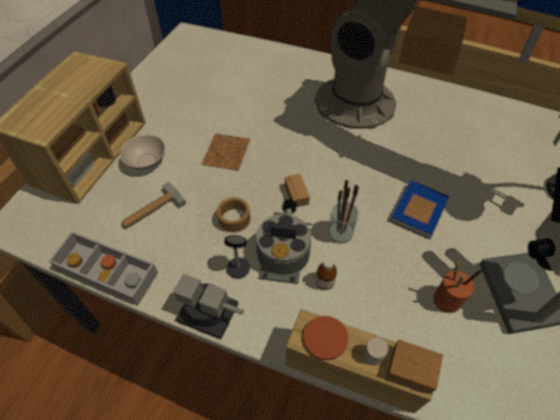

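Top view (up = +x, left = +y): head at (268,188), medal (266,174), knob (277,222), block (279,247), jar (232,220), tape (317,205), loupe (295,164) on the right (-y), mat (356,271). So the turret turns negative.

```bash
cat > m.py <<'E'
from h import *
z=np.load("top.npz");im,W=z["im"],z["W"];hsv=cv2.cvtColor(im,cv2.COLOR_BGR2HSV)
Z=W[...,2]
def box(u0,u1,v0,v1):
    m=np.zeros((420,560),bool);m[v0:v1,u0:u1]=1;return m
def rect(name,m):
    m=m&np.isfinite(Z); P=W[m]; r=cv2.minAreaRect(P[:,:2].astype(np.float32)*1000)
    print(name,m.sum(),"mean",P.mean(0).round(4),"rect",np.round(r[0],1),np.round(r[1],1),round(r[2],1),"zmed",np.median(P[:,2]).round(4))
rect("block",box(262,297,230,264)&(Z>.03)&(Z<.06))
rect("mat",box(330,382,245,298)&(hsv[...,1]>90)&(hsv[...,0]<20)&(Z<.02))
rect("disc",box(245,292,164,212)&(Z>.078)&(Z<.094))
rect("bar",box(245,292,164,212)&(Z>.115)&(Z<.14))
rect("knob",box(262,290,210,232)&(Z>.045)&(Z<.08))
rect("medal",box(255,280,164,182)&(hsv[...,1]>120)&(hsv[...,0]<30)&(hsv[...,2]>70))
rect("jar",box(215,250,203,236)&(Z>.03))
rect("tape",box(300,335,190,222)&(Z>.03))
rect("loupe",box(284,306,150,180)&(Z>.03))
rect("bottle",box(222,242,166,190)&(Z>.03))
a=im[140:290,200:400];cv2.imwrite("pics/crop.png",cv2.resize(a,(800,600),interpolation=cv2.INTER_CUBIC))
E
python3 m.py
```

```text
block 384 mean [ 0.4687 -0.0473  0.0398] rect [469.5 -47.2] [90.7 50.6] 38.5 zmed 0.0399
mat 1386 mean [ 0.3863 -0.3133  0.0041] rect [ 386.9 -314.1] [139.9 120.1] 9.1 zmed 0.0041
disc 1021 mean [ 0.6645 -0.0113  0.0869] rect [667.2 -12.1] [136.1 132. ] 0.3 zmed 0.087
bar 116 mean [ 0.6718 -0.0177  0.1275] rect [687.3 -39.9] [ 35.5 133.6] 33.9 zmed 0.1277
knob 141 mean [ 0.5619 -0.035   0.062 ] rect [567.8 -32.6] [63.5 38.8] 20.1 zmed 0.0632
medal 108 mean [ 7.096e-01 -7.000e-04  9.140e-02] rect [7.102e+02 1.000e-01] [38.7 38.5] 26.6 zmed 0.0912
jar 292 mean [0.5498 0.1104 0.1104] rect [549.5 110.8] [69.1 70.7] 56.3 zmed 0.097
tape 237 mean [ 0.6133 -0.1777  0.0434] rect [ 614.1 -177.6] [86.8 87.4] 0.0 zmed 0.0437
loupe 221 mean [ 0.7408 -0.1005  0.1227] rect [727.4 -97.7] [52.4 84.9] 74.3 zmed 0.1237
bottle 190 mean [0.6996 0.1156 0.0723] rect [704.  116.8] [46.4 47.8] 57.7 zmed 0.0706
```

View pics/crop.png

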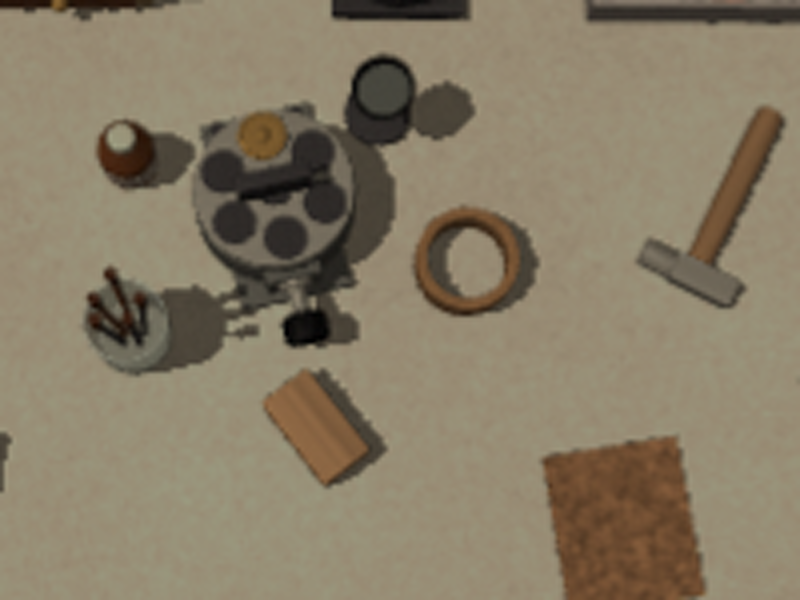

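```bash
cat >> m.py <<'E'
print("----")
V=hsv[...,2]
rect("knobdark",box(268,286,213,228)&(V<50)&(Z>.045)&(Z<.08))
m=box(245,292,164,212)&(Z>.078)&(Z<.094);c=max(cv2.findContours(m.astype(np.uint8),0,1)[0],key=cv2.contourArea)[:,0]
P=W[c[:,1],c[:,0]][:,:2];P=P[np.isfinite(P).all(1)]
(x,y),r=cv2.minEnclosingCircle(P.astype(np.float32)*1000);print("disc circ",x,y,r)
mb=box(254,288,178,196)&(Z>.110)&(Z<.14);rect("barz",mb)
rect("jarhi",box(205,260,190,245)&(Z>.105))
print(W[box(205,260,190,245)&(Z>.12)].round(3).tolist()[::6])
E
python3 m.py | sed -n '/----/,$p'
```

```text
----
knobdark 82 mean [ 0.5502 -0.0393  0.0654] rect [551.7 -38.6] [26.3 37. ] 13.6 zmed 0.0659
disc circ 667.3637084960938 -12.150256156921387 68.99562072753906
barz 113 mean [ 0.6653 -0.0115  0.127 ] rect [666.2 -11.3] [17.7 62.5] 11.0 zmed 0.1277
jarhi 107 mean [0.5492 0.1113 0.1704] rect [545.5 105.5] [54.4 61.1] 25.6 zmed 0.1802
[[0.571, 0.116, 0.221], [0.569, 0.107, 0.213], [0.568, 0.11, 0.186], [0.553, 0.128, 0.213], [0.559, 0.091, 0.181], [0.565, 0.109, 0.125], [0.548, 0.126, 0.207], [0.546, 0.126, 0.201], [0.553, 0.09, 0.158], [0.542, 0.128, 0.185], [0.551, 0.096, 0.126], [0.548, 0.125, 0.124], [0.536, 0.131, 0.185], [0.534, 0.096, 0.196], [0.531, 0.099, 0.195], [0.536, 0.104, 0.137]]
```

```bash
cat > plan.py <<'E'
from h import *
from scipy.spatial.transform import Rotation as Ro
def plan(wps,claw):
    """wps: list of (x,y,z,yaw_deg,nrows); prints rows in tool axes from the measured pose."""
    s=status.sense();p=np.array(s["position"]);R=Ro.from_euler("xyz",s["eef_rot"]);out=[]
    print("t",round(s["time"],2),"p",p.round(4),"rpy",np.degrees(s["eef_rot"]).round(1),"j",np.round(s["joints"],2),"F",np.round(s["wrist_force"],1))
    for x,y,z,yaw,n in wps:
        g=np.array([x,y,z]);G=Ro.from_euler("xyz",[180,0,yaw],degrees=True)
        for k in range(n):
            d=np.round(R.inv().apply((g-p)/(n-k)),3 if n-k>1 else 4)
            w=np.round((R.inv()*G).as_rotvec(degrees=True)/(n-k),1)
            out.append([*d.tolist(),*w.tolist(),claw]);p=p+R.apply(d);R=R*Ro.from_rotvec(w,degrees=True)
    print(str([[float(f"{v:g}")+0 for v in r] for r in out]).replace(".0,",",").replace(".0]","]"));print("end",p.round(4),R.as_euler("xyz",degrees=True).round(1),len(out))
E
python3 -c "
from plan import *
plan([(.40,.28,.205,100,7),(.46,.02,.205,50,5)],1)"
```

```text
t 0.1 p [0.2191 0.6381 0.2049] rpy [-179.9    0.   161. ] j [-1.39  0.43  0.07  1.61 -0.03  1.11 -0.07] F [0.2 0.2 0.4]
[[-0.041, -0.04, 0, 0, 0, 8.7, 1], [-0.047, -0.033, 0, 0, 0, 8.7, 1], [-0.051, -0.026, 0, 0, 0, 8.7, 1], [-0.054, -0.018, 0, 0, 0, 8.7, 1], [-0.057, -0.009, 0, 0, 0, 8.7, 1], [-0.057, -0.001, 0, 0, 0, 8.8, 1], [-0.057, 0.0079, 0.0002, 0, 0.1, 8.7, 1], [-0.053, 0.003, 0, 0, 0, 10, 1], [-0.052, 0.012, 0, 0, 0, 10, 1], [-0.049, 0.021, 0, 0, 0, 10, 1], [-0.045, 0.029, 0, 0, 0, 10, 1], [-0.0395, 0.0362, -0.0002, -0.1, 0, 10, 1]]
end [0.46  0.02  0.205] [180.  -0.  50.] 12
```

Call:
apply_moves(plan=[[-0.041,-0.04,0,0,0,8.7,1],[-0.047,-0.033,0,0,0,8.7,1],[-0.051,-0.026,0,0,0,8.7,1],[-0.054,-0.018,0,0,0,8.7,1],[-0.057,-0.009,0,0,0,8.7,1],[-0.057,-0.001,0,0,0,8.8,1],[-0.057,0.008,0,0,0.1,8.7,1]], squeeze=30)

```text
time: 0.98
position: [0.4006, 0.2786, 0.2054]
eef_rot: [-3.141, -0.002, 1.741]
wrist_force: [0.7, 0.8, -0.1]
opening: 0.0942
grasp_force: 0.0
```

```bash
python3 -c "
from plan import *
plan([(.465,-.03,.205,44,6),(.4695,-.0472,.06,38.5,3),(.4695,-.0472,.022,38.5,3)],1)"
```

```text
t 0.97 p [0.4006 0.2786 0.2054] rpy [-1.80e+02 -1.00e-01  9.98e+01] j [-1.11  0.12  0.41  2.03 -0.06  1.   -0.51] F [ 0.7  0.8 -0.1]
[[-0.053, 0.002, 0, 0, 0, 9.3, 1], [-0.051, 0.01, 0, 0, 0, 9.3, 1], [-0.049, 0.019, 0, 0, 0, 9.3, 1], [-0.046, 0.026, 0, 0, 0, 9.3, 1], [-0.041, 0.033, 0, 0, 0, 9.3, 1], [-0.0344, 0.0393, -0.0002, -0.1, -0.1, 9.3, 1], [-0.003, 0.005, 0.048, 0, 0, 1.8, 1], [-0.003, 0.005, 0.049, 0, 0, 1.8, 1], [-0.0021, 0.0057, 0.048, 0, 0, 1.9, 1], [0, 0, 0.013, 0, 0, 0, 1], [0, 0, 0.013, 0, 0, 0, 1], [0, 0, 0.012, 0, 0, 0, 1]]
end [ 0.4695 -0.0472  0.022 ] [180.    0.   38.5] 12
```

Call:
apply_moves(plan=[[-0.053,0.002,0,0,0,9.3,1],[-0.051,0.01,0,0,0,9.3,1],[-0.049,0.019,0,0,0,9.3,1],[-0.046,0.026,0,0,0,9.3,1],[-0.041,0.033,0,0,0,9.3,1],[-0.034,0.039,0,0,0,9.3,1],[0,0,0,0,0,0,1],[0,0,0,0,0,0,1]])

```text
time: 1.98
position: [0.4658, -0.0271, 0.2047]
eef_rot: [-3.14, -0.0, 0.773]
wrist_force: [0.8, -0.7, 0.4]
opening: 0.0937
grasp_force: 0.0
```

```bash
python3 -c "
from plan import *
plan([(.4695,-.0472,.06,38.5,4),(.4695,-.0472,.009,38.5,4)],1)
im,d,W=world('wrist');cv2.imwrite('pics/w1.png',im)"
```

```text
t 1.98 p [ 0.4658 -0.0271  0.2047] rpy [-179.9   -0.    44.3] j [-0.78  0.08  0.75  2.09 -0.07  1.   -0.79] F [ 0.8 -0.7  0.4]
[[-0.003, 0.004, 0.036, 0, 0, 1.4, 1], [-0.003, 0.004, 0.036, 0, 0, 1.5, 1], [-0.002, 0.005, 0.036, -0.1, 0, 1.4, 1], [-0.0028, 0.0046, 0.0367, 0, 0, 1.5, 1], [0, 0, 0.013, 0, 0, 0, 1], [0, 0, 0.013, 0, 0, 0, 1], [0, 0, 0.013, 0, 0, 0, 1], [0, 0, 0.012, 0, 0, 0, 1]]
end [ 0.4695 -0.0472  0.009 ] [-180.    -0.    38.5] 8
```

View pics/w1.png

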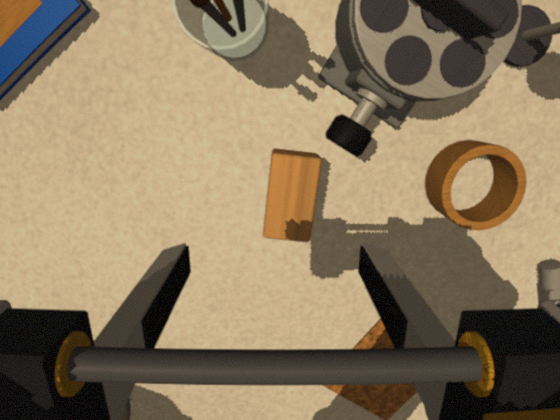

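The wrist view shows the block at (293,195), with its long side along the tool's x and nothing in the fingers' way.

Call:
apply_moves(plan=[[-0.003,0.004,0.036,0,0,1.4,1],[-0.003,0.004,0.036,0,0,1.5,1],[-0.002,0.005,0.036,0,0,1.4,1],[-0.003,0.005,0.037,0,0,1.5,1],[0,0,0.013,0,0,0,1],[0,0,0.013,0,0,0,1],[0,0,0.013,0,0,0,1],[0,0,0.012,0,0,0,1],[0,0,0,0,0,0,0.2],[0,0,0,0,0,0,0.2],[0,0,0,0,0,0,0.2],[0,0,0,0,0,0,0.2]], squeeze=30)

```text
time: 3.52
position: [0.47, -0.0478, 0.0092]
eef_rot: [-3.14, -0.001, 0.671]
wrist_force: [-0.1, -0.8, 0.4]
opening: 0.0572
grasp_force: 0.0
```

```bash
python3 -c "
from plan import *
plan([(.468,-.0472,.10,38.5,2),(.387,-.3141,.10,9.1,6),(.387,-.3141,.02,9.1,3),],0.2)"
```

```text
t 3.52 p [ 0.47   -0.0478  0.0092] rpy [-1.799e+02 -1.000e-01  3.840e+01] j [-0.52  0.46  0.59  2.23 -0.48  0.57 -0.47] F [-0.1 -0.8  0.4]
[[-0.001, -0.001, -0.045, 0, 0, 0, 0.2], [-0.0001, -0.0009, -0.0458, -0.1, -0.1, -0.1, 0.2], [-0.038, 0.026, 0, 0, 0, 4.9, 0.2], [-0.036, 0.03, 0, 0, 0, 4.9, 0.2], [-0.033, 0.033, 0, 0, 0, 4.9, 0.2], [-0.03, 0.035, 0, 0, 0, 4.9, 0.2], [-0.028, 0.038, 0, 0, 0, 4.9, 0.2], [-0.0239, 0.0394, 0.0002, 0, 0, 4.9, 0.2], [0, 0, 0.027, 0, 0, 0, 0.2], [0, 0, 0.026, 0, 0, 0, 0.2], [0, -0.0001, 0.027, 0, 0, 0, 0.2]]
end [ 0.387  -0.3141  0.02  ] [180.    0.    9.1] 11
```

Call:
apply_moves(plan=[[0,0,0,0,0,0,0.2],[0,0,0,0,0,0,0.2],[0,0,0,0,0,0,0.2],[0,0,0,0,0,0,0.2],[0,0,-0.02,0,0,0,0.2],[0,0,-0.03,0,0,0,0.2],[0,0,-0.04,0,0,0,0.2]])

```text
time: 4.4
position: [0.4691, -0.0483, 0.0993]
eef_rot: [-3.14, 0.001, 0.671]
wrist_force: [0.1, 0.4, -0.4]
opening: 0.0499
grasp_force: 30.0
```

```bash
python3 -c "
from plan import *
plan([(.387,-.3141,.10,9.1,7),(.387,-.3141,.025,9.1,3),],0.2)"
```

```text
t 4.4 p [ 0.4691 -0.0483  0.0993] rpy [-1.799e+02  1.000e-01  3.840e+01] j [-0.67  0.29  0.75  2.18 -0.29  0.76 -0.63] F [ 0.1  0.4 -0.4]
[[-0.033, 0.022, 0, 0, 0, 4.2, 0.2], [-0.031, 0.025, 0, 0, 0, 4.2, 0.2], [-0.029, 0.027, 0, 0, 0, 4.2, 0.2], [-0.027, 0.029, 0, 0, 0, 4.2, 0.2], [-0.025, 0.031, 0, 0, 0, 4.2, 0.2], [-0.023, 0.033, 0, 0, 0.1, 4.2, 0.2], [-0.0196, 0.0342, -0.0008, -0.1, 0, 4.1, 0.2], [0, 0, 0.025, 0, 0, 0, 0.2], [0, 0, 0.025, 0, 0, 0, 0.2], [0, 0, 0.025, 0, 0, 0, 0.2]]
end [ 0.387  -0.3141  0.025 ] [180.    0.    9.1] 10
```

Call:
apply_moves(plan=[[-0.033,0.022,0,0,0,4.2,0.2],[-0.031,0.025,0,0,0,4.2,0.2],[-0.029,0.027,0,0,0,4.2,0.2],[-0.027,0.029,0,0,0,4.2,0.2],[-0.025,0.031,0,0,0,4.2,0.2],[-0.023,0.033,0,0,0,4.2,0.2],[-0.02,0.034,0,0,0,4.2,0.2],[0,0,0.025,0,0,0,0.2],[0,0,0.025,0,0,0,0.2],[0,0,0.025,0,0,0,0.2],[0,0,0.005,0,0,0,0.2],[0,0,0,0,0,0,0.2]])

```text
time: 5.9
position: [0.3872, -0.3138, 0.0188]
eef_rot: [-3.14, 0.001, 0.158]
wrist_force: [0.3, 0.1, -1.6]
opening: 0.0498
grasp_force: 30.0
```

```bash
python3 -c "
from plan import *
plan([],0.2)"
```

```text
t 5.9 p [ 0.3872 -0.3138  0.0188] rpy [-179.9    0.     9. ] j [-0.03  0.52  0.74  2.17 -0.58  0.65 -0.3 ] F [ 0.3  0.1 -1.6]
[]
end [ 0.3872 -0.3138  0.0188] [-179.9    0.     9. ] 0
```

Call:
apply_moves(plan=[[0,0,0.004,0,0,0,0.2],[0,0,0.002,0,0,0,0.2],[0,0,0,0,0,0,0.2],[0,0,0,0,0,0,0.85],[0,0,0,0,0,0,0.85],[0,0,0,0,0,0,0.85],[0,0,0,0,0,0,0.85],[0,0,-0.03,0,0,0,0.85],[0,0,-0.05,0,0,0,0.85],[0,0,-0.06,0,0,0,0.85],[0,0,-0.05,0,0,0,0.85]])

```text
time: 7.28
position: [0.3871, -0.3142, 0.2043]
eef_rot: [-3.14, 0.0, 0.157]
wrist_force: [1.8, -0.0, 0.9]
opening: 0.0799
grasp_force: 0.0
```

```bash
python3 -c "
from plan import *
im,d,W=world('wrist')
hsv=cv2.cvtColor(im,cv2.COLOR_BGR2HSV);Z=W[...,2]
def rect(n,m):
    P=W[m&np.isfinite(Z)]
    if len(P)<20: print(n,len(P));return
    r=cv2.minAreaRect(P[:,:2].astype(np.float32)*1000);print(n,len(P),np.round(r[0],1),np.round(r[1],1),round(r[2],1),np.median(P[:,2]).round(4))
near=(abs(W[...,0]-.387)<.11)&(abs(W[...,1]+.314)<.11)
rect('block',near&(Z>.03)&(Z<.06));rect('mat',near&(hsv[...,1]>90)&(Z<.015)&(Z>.001))
cv2.imwrite('pics/w2.png',im)
# approach above the plunger front
plan([(.44,-.20,.205,11,4),(.53,-.06,.205,13.3,4)],0.85)"
```

```text
block 4467 [ 389.  -314.4] [89.3 50.1] 8.8 0.0444
mat 9074 [ 390.  -332.1] [141.4 156.5] 9.0 0.0045
t 7.33 p [ 0.3885 -0.3163  0.2092] rpy [179.9  -0.3   8.9] j [-0.36  0.21  1.06  2.03 -0.22  1.02 -0.61] F [ 3.  -4.8  7. ]
[[0.017, -0.027, 0.001, 0, -0.1, -0.5, 0.85], [0.018, -0.026, 0.001, 0, -0.1, -0.5, 0.85], [0.018, -0.027, 0.001, 0, 0, -0.5, 0.85], [0.0173, -0.026, 0.0012, 0.1, -0.1, -0.6, 0.85], [0.029, -0.03, 0, 0, 0, -0.6, 0.85], [0.029, -0.03, 0, 0, 0, -0.6, 0.85], [0.029, -0.029, 0, 0, 0, -0.5, 0.85], [0.0299, -0.0295, 0, 0, 0, -0.6, 0.85]]
end [ 0.53  -0.06   0.205] [-180.     0.    13.3] 8
```

View pics/w2.png

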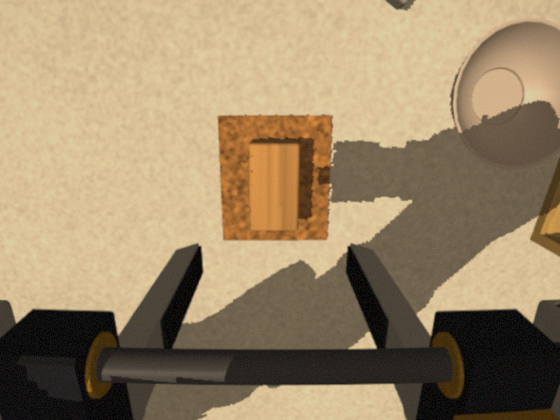

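The block (275,185) lies flat and wholly inside the mat (218–332, 115–240). Next, the knob.

Call:
apply_moves(plan=[[0.017,-0.027,0,0,0,-0.5,0.85],[0.018,-0.026,0,0,0,-0.5,0.85],[0.018,-0.027,0,0,0,-0.5,0.85],[0.017,-0.026,0,0,0,-0.6,0.85],[0.02,-0.03,0,0,0,-0.6,0.85],[0.02,-0.03,0,0,0,-0.6,0.85],[0.02,-0.029,0,0,0,-0.5,0.85],[0.02,-0.03,0,0,0,-0.6,0.85],[0,0,0,0,0,0,0.85],[0,0,0,0,0,0,0.85]])

```text
time: 8.57
position: [0.4915, -0.0651, 0.2028]
eef_rot: [-3.14, 0.0, 0.234]
wrist_force: [1.1, 0.1, 0.3]
opening: 0.0801
grasp_force: 0.0
```

```bash
cat > k.py <<'E'
from plan import *
def knob(cx=.5517,cy=-.0386,name='wrist',png=None):
    im,d,W=world(name);Z=W[...,2];V=im.max(2)
    if png: cv2.imwrite(png,im)
    near=np.hypot(W[...,0]-cx,W[...,1]-cy)<.04
    m=near&(Z>.045)&(Z<.08)&(V<60);P=W[m]
    r=cv2.minAreaRect(P[:,:2].astype(np.float32)*1000);print('knob',len(P),np.round(r[0],1),np.round(r[1],1),round(r[2],1),P[:,2].max().round(4))
    m=(np.hypot(W[...,0]-.6665,W[...,1]+.0118)<.04)&(Z>.11)&(Z<.14);P=W[m]
    if len(P)>20:
        r=cv2.minAreaRect(P[:,:2].astype(np.float32)*1000);print('bar',len(P),np.round(r[0],1),np.round(r[1],1),round(r[2],1))
E
python3 -c "
from k import *
knob(png='pics/w3.png')
plan([(.5517,-.0386,.10,13.3,4),(.5517,-.0386,.033,13.3,5)],0.85)"
```

```text
knob 1157 [564.5 -37.4] [47.1 36.9] 13.6 0.0718
t 8.62 p [ 0.4915 -0.0654  0.2028] rpy [-179.9    0.    13.4] j [-0.83  0.18  0.95  2.04 -0.18  1.   -1.13] F [-0.5 -0.1  0.3]
[[0.016, -0.003, 0.026, 0, 0, 0, 0.85], [0.016, -0.003, 0.026, 0, 0, 0, 0.85], [0.016, -0.003, 0.025, 0, 0, 0, 0.85], [0.0168, -0.0029, 0.0259, -0.1, 0, 0.1, 0.85], [0, 0, 0.013, 0, 0, 0, 0.85], [0, 0, 0.013, 0, 0, 0, 0.85], [0, 0, 0.014, 0, 0, 0, 0.85], [0, 0, 0.013, 0, 0, 0, 0.85], [0, 0, 0.014, 0, 0, 0, 0.85]]
end [ 0.5517 -0.0386  0.033 ] [180.    0.   13.3] 9
```

View pics/w3.png

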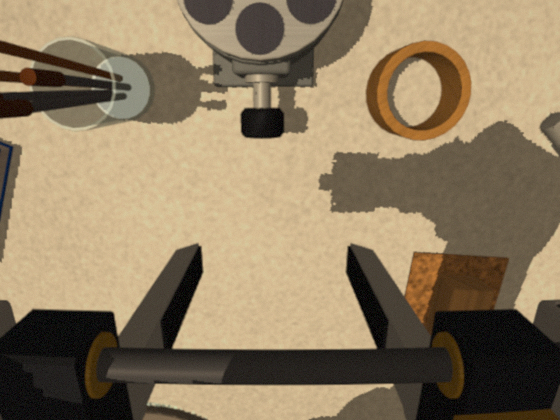

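The knob at (262,122) is in line with the tool, and the jar (100,85) and tape (418,90) are clear on either side. I'm going down on it.

Call:
apply_moves(plan=[[0.016,-0.002,0.026,0,0,0,0.85],[0.016,-0.003,0.026,0,0,0,0.85],[0.016,-0.003,0.025,0,0,0,0.85],[0.016,-0.003,0.026,0,0,0,0.85],[0,0,0.013,0,0,0,0.85],[0,0,0.013,0,0,0,0.85],[0,0,0.014,0,0,0,0.85],[0,0,0.013,0,0,0,0.85],[0,0,0.015,0,0,0,0.85],[0,0,0,0,0,0,0.85]])

```text
time: 9.88
position: [0.5507, -0.0387, 0.0309]
eef_rot: [-3.14, 0.002, 0.235]
wrist_force: [0.3, 0.1, 0.1]
opening: 0.0799
grasp_force: 0.0
```

```bash
python3 -c "
from plan import *
plan([],1)"
```

```text
t 9.88 p [ 0.5507 -0.0387  0.0309] rpy [-1.799e+02  1.000e-01  1.340e+01] j [-0.59  0.56  0.7   2.05 -0.54  0.73 -0.88] F [0.3 0.1 0.1]
[]
end [ 0.5507 -0.0387  0.0309] [-1.799e+02  1.000e-01  1.340e+01] 0
```

Call:
apply_moves(plan=[[0,0,0,0,0,0,0.2],[0,0,0,0,0,0,0.2],[0,0,0,0,0,0,0.2],[0,0,0,0,0,0,0.2],[0,0,0,0,0,0,0.2],[0,0,0,0,0,0,0.2]], squeeze=50)

```text
time: 10.62
position: [0.5516, -0.039, 0.032]
eef_rot: [-3.14, -0.0, 0.234]
wrist_force: [0.8, -3.0, 1.5]
opening: 0.0388
grasp_force: 50.0
```

Call:
apply_moves(plan=[[0,0,0,0,0,0,0.2],[0,0,0,0,0,0,0.2],[-0.007,0,0,0,0,0,0.2],[-0.007,0,0,0,0,0,0.2],[-0.007,0,0,0,0,0,0.2],[-0.007,0,0,0,0,0,0.2],[-0.007,0,0,0,0,0,0.2],[-0.002,0,0,0,0,0,0.2],[0,0,0,0,0,0,0.2],[0,0,0,0,0,0,0.2]])

```text
time: 11.88
position: [0.5155, -0.0476, 0.0319]
eef_rot: [-3.14, -0.0, 0.234]
wrist_force: [0.7, -6.1, 2.7]
opening: 0.039
grasp_force: 50.0
```

Call:
apply_moves(plan=[[0,0,0,0,0,0,0.8],[0,0,0,0,0,0,0.8],[0,0,0,0,0,0,0.8],[0,0,0,0,0,0,0.8],[0,0,-0.03,0,0,0,0.8],[0,0,-0.05,0,0,0,0.8],[0,0,-0.05,0,0,0,0.8],[0,0,-0.05,0,0,0,0.8],[0,0,0,0,0,0,0.6],[0,0,0,0,0,0,0.6]])

```text
time: 13.12
position: [0.5152, -0.0471, 0.2115]
eef_rot: [-3.139, 0.0, 0.235]
wrist_force: [0.3, -0.9, 0.1]
opening: 0.0589
grasp_force: 0.0
```

```bash
python3 -c "
from k import *
knob(.517,-.0465);
plan([(.6665,-.0118,.211,102.5,9)],0.6)"
```

```text
knob 1006 [518.4 -48.1] [25.9 36.9] 17.4 0.072
bar 965 [661.1 -13.5] [ 3.7 62.9] 13.1
t 13.18 p [ 0.515  -0.0473  0.2111] rpy [-1.799e+02  1.000e-01  1.350e+01] j [-0.85  0.23  0.97  1.99 -0.23  1.03 -1.12] F [ 0.6  0.8 -1. ]
[[0.017, 0, 0, 0, 0, -9.9, 0.6], [0.017, 0.003, 0, 0, 0, -9.9, 0.6], [0.016, 0.006, 0, 0, 0, -9.9, 0.6], [0.015, 0.009, 0, 0, 0, -9.9, 0.6], [0.013, 0.011, 0, 0, 0, -9.9, 0.6], [0.011, 0.013, 0, 0, 0, -9.9, 0.6], [0.009, 0.015, 0, 0, 0, -9.9, 0.6], [0.006, 0.016, 0, 0, -0.1, -9.9, 0.6], [0.0034, 0.0178, -0.0001, -0.1, 0, -9.8, 0.6]]
end [ 0.6665 -0.0118  0.211 ] [180.   -0.  102.5] 9
```

Call:
apply_moves(plan=[[0.017,0,0,0,0,-9.9,0.6],[0.017,0.003,0,0,0,-9.9,0.6],[0.016,0.006,0,0,0,-9.9,0.6],[0.015,0.009,0,0,0,-9.9,0.6],[0.013,0.011,0,0,0,-9.9,0.6],[0.011,0.013,0,0,0,-9.9,0.6],[0.009,0.015,0,0,0,-9.9,0.6],[0.006,0.016,0,0,0,-10,0.6],[0.003,0.018,0,0,0,-10,0.6],[0,0,0,0,0,0,0.6],[0,0,0,0,0,0,0.6]])

```text
time: 14.55
position: [0.6663, -0.0132, 0.2108]
eef_rot: [-3.14, -0.002, 1.789]
wrist_force: [0.2, 0.3, 0.6]
opening: 0.0564
grasp_force: 0.0
```

```bash
python3 -c "
from k import *
im,d,W=world('wrist');cv2.imwrite('pics/w4.png',im)
plan([(.6665,-.0118,.14,103,4),(.6665,-.0118,.099,103,4)],0.6)"
```

```text
t 14.6 p [ 0.6664 -0.0131  0.2111] rpy [-1.799e+02 -1.000e-01  1.025e+02] j [-0.46  0.45  0.53  1.64 -0.25  1.12  0.35] F [ 0.5 -0.5  0.3]
[[0, 0, 0.018, 0, 0, -0.1, 0.6], [0, 0, 0.018, 0, 0, -0.1, 0.6], [0.001, 0, 0.018, 0, -0.1, -0.1, 0.6], [0.0001, 0.0005, 0.0171, -0.1, 0, -0.2, 0.6], [0, 0, 0.01, 0, 0, 0, 0.6], [0, 0, 0.01, 0, 0, 0, 0.6], [0, 0, 0.011, 0, 0, 0, 0.6], [0, 0, 0.01, 0, 0, 0, 0.6]]
end [ 0.6665 -0.0118  0.099 ] [180.  -0. 103.] 8
```

View pics/w4.png

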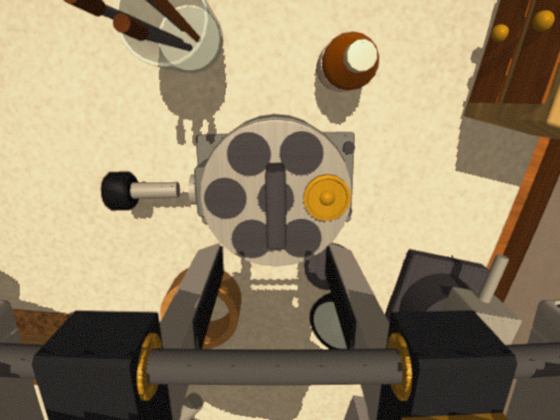

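The bar (276,207) sits mid-way between the fingers. The knob is out at (118,190) and the medal is at (327,197). I'm lowering and gripping.

Call:
apply_moves(plan=[[0,0,0.018,0,0,-0.1,0.6],[0,0,0.018,0,0,-0.1,0.6],[0.001,0,0.018,0,0,-0.1,0.6],[0,0,0.017,0,0,-0.2,0.6],[0,0,0.01,0,0,0,0.6],[0,0,0.01,0,0,0,0.6],[0,0,0.01,0,0,0,0.6],[0,0,0.01,0,0,0,0.6],[0,0,0,0,0,0,0],[0,0,0,0,0,0,0],[0,0,0,0,0,0,0],[0,0,0,0,0,0,0]], squeeze=30)

```text
time: 16.1
position: [0.6672, -0.0114, 0.1012]
eef_rot: [3.141, -0.002, 1.802]
wrist_force: [0.1, 0.5, -1.0]
opening: 0.0195
grasp_force: 0.0
```

Call:
apply_moves(plan=[[0,0,0,0,0,0,0],[0,0,0,0,0,0,0],[0,0,0,0,0,0,0]])

```text
time: 16.48
position: [0.667, -0.0114, 0.1011]
eef_rot: [3.142, -0.002, 1.802]
wrist_force: [-1.7, 0.7, 6.5]
opening: 0.0158
grasp_force: 30.0
```

Call:
apply_moves(plan=[[0,0,0,0,0,7,0],[0,0,0,0,0,7,0],[0,0,0,0,0,7,0],[0,0,0,0,0,7,0],[0,0,0,0,0,7,0],[0,0,0,0,0,7,0],[0,0,0,0,0,7,0],[0,0,0,0,0,7,0],[0,0,0,0,0,5,0],[0,0,0,0,0,0,0],[0,0,0,0,0,0,0]])

```text
time: 17.85
position: [0.6671, -0.0114, 0.1011]
eef_rot: [-3.14, -0.001, 0.737]
wrist_force: [-3.2, 0.7, 6.7]
opening: 0.0159
grasp_force: 30.0
```

```bash
python3 -c "
from plan import *
plan([],1);print(status.sense()['torque'])"
```

```text
t 17.85 p [ 0.6671 -0.0114  0.1011] rpy [-179.9   -0.    42.3] j [-0.6   0.63  0.75  1.74 -0.51  0.97 -0.48] F [-3.2  0.7  6.7]
[]
end [ 0.6671 -0.0114  0.1011] [-179.9   -0.    42.3] 0
[-0.15378739  0.49030767  0.10163799]
```

Call:
apply_moves(plan=[[0,0,0,0,0,0,0.5],[0,0,0,0,0,0,0.5],[0,0,0,0,0,0,0.5],[0,0,-0.01,0,0,0,0.5],[0,0,-0.03,0,0,0,0.5],[0,0,-0.04,0,0,0,0.6],[0,0,-0.03,0,0,0,0.8],[0,0,0,0,0,0,0.8],[0,0,0,0,0,0,0.8]])

```text
time: 18.98
position: [0.6668, -0.0114, 0.2107]
eef_rot: [-3.14, -0.001, 0.737]
wrist_force: [-0.6, 0.4, 0.2]
opening: 0.0751
grasp_force: 0.0
```

```bash
python3 -c "
from k import *
im,d,W=world('wrist');Z=W[...,2];hsv=cv2.cvtColor(im,cv2.COLOR_BGR2HSV)
c=np.array([.6667,-.0118])
m=(np.hypot(W[...,0]-c[0],W[...,1]-c[1])<.07)&(Z>.085)&(Z<.1)&(hsv[...,1]>120)
M=np.median(W[m],0);print('medal',m.sum(),M.round(4),np.degrees(np.arctan2(M[1]-c[1],M[0]-c[0])))
m=(np.hypot(W[...,0]-c[0],W[...,1]-c[1])<.04)&(Z>.11)&(Z<.14)
print('bar',cv2.minAreaRect(W[m][:,:2].astype(np.float32)*1000))
plan([(.5155,-.0476,.212,13.4,6),(.5155,-.0476,.08,13.4,3),(.5155,-.0476,.032,13.4,3)],.8)"
```

```text
medal 1759 [ 0.6991 -0.044   0.091 ] -44.830786095454336
bar ((668.5715942382812, -11.765270233154297), (63.353294372558594, 15.998044967651367), 43.35585021972656)
t 19.02 p [ 0.6666 -0.0114  0.2102] rpy [-179.9   -0.    42.2] j [-0.65  0.53  0.83  1.65 -0.42  1.15 -0.55] F [-1.   0.6 -0.2]
[[-0.023, -0.012, 0, 0, 0, 4.8, 0.8], [-0.024, -0.011, 0, 0, 0, 4.8, 0.8], [-0.024, -0.009, 0, 0, 0, 4.8, 0.8], [-0.025, -0.006, -0.001, 0, 0, 4.8, 0.8], [-0.026, -0.004, 0, -0.1, 0, 4.8, 0.8], [-0.0253, -0.0025, -0.0006, 0, 0, 4.8, 0.8], [0, 0, 0.044, 0, 0, 0, 0.8], [0, 0, 0.044, 0, 0, 0, 0.8], [0.0001, 0, 0.044, 0, 0, 0, 0.8], [0, 0, 0.016, 0, 0, 0, 0.8], [0, 0, 0.016, 0, 0, 0, 0.8], [0, 0, 0.016, 0, 0, 0, 0.8]]
end [ 0.5155 -0.0476  0.032 ] [-180.     0.    13.4] 12
```

Call:
apply_moves(plan=[[-0.023,-0.012,0,0,0,4.8,0.8],[-0.024,-0.011,0,0,0,4.8,0.8],[-0.024,-0.009,0,0,0,4.8,0.8],[-0.025,-0.006,0,0,0,4.8,0.8],[-0.026,-0.004,0,0,0,4.8,0.8],[-0.025,-0.003,0,0,0,4.8,0.8],[0,0,0,0,0,0,0.8],[0,0,0,0,0,0,0.8]])

```text
time: 20.02
position: [0.5165, -0.0467, 0.2108]
eef_rot: [-3.14, 0.0, 0.237]
wrist_force: [0.3, -0.3, -0.1]
opening: 0.0756
grasp_force: 0.0
```

```bash
python3 -c "
from k import *
plan([(.5155,-.0472,.08,13.4,4),(.5155,-.0472,.032,13.4,4)],.8)"
```

```text
t 20.02 p [ 0.5165 -0.0467  0.2108] rpy [-179.9    0.    13.6] j [-0.95  0.28  1.11  1.99 -0.3   1.04 -1.04] F [ 0.3 -0.3 -0.1]
[[0, 0, 0.033, 0, 0, 0, 0.8], [0, 0, 0.033, 0, 0, 0.1, 0.8], [-0.001, 0, 0.032, 0, 0, 0, 0.8], [-0.0001, 0.0005, 0.0328, -0.1, 0, 0.1, 0.8], [0, 0, 0.012, 0, 0, 0, 0.8], [0, 0, 0.012, 0, 0, 0, 0.8], [0, 0, 0.012, 0, 0, 0, 0.8], [0, 0, 0.012, 0, 0, 0, 0.8]]
end [ 0.5155 -0.0472  0.032 ] [180.    0.   13.4] 8
```

Call:
apply_moves(plan=[[0,0,0.033,0,0,0,0.8],[0,0,0.033,0,0,0.1,0.8],[-0.001,0,0.032,0,0,0,0.8],[0,0,0.033,0,0,0.1,0.8],[0,0,0.012,0,0,0,0.8],[0,0,0.012,0,0,0,0.8],[0,0,0.012,0,0,0,0.8],[0,0,0.012,0,0,0,0.8],[0,0,0,0,0,0,0.2],[0,0,0,0,0,0,0.2],[0,0,0,0,0,0,0.2],[0,0,0,0,0,0,0.2]], squeeze=50)

```text
time: 21.52
position: [0.5154, -0.0476, 0.0322]
eef_rot: [-3.141, -0.001, 0.231]
wrist_force: [1.6, -8.4, -1.6]
opening: 0.0392
grasp_force: 50.1
```

Call:
apply_moves(plan=[[0,0,0,0,0,0,0.2],[0,0,0,0,0,0,0.2],[0,0,0,0,0,0,0.2],[0.007,0,0,0,0,0,0.2],[0.007,0,0,0,0,0,0.2],[0.007,0,0,0,0,0,0.2],[0.007,0,0,0,0,0,0.2],[0.007,0,0,0,0,0,0.2],[0.003,0,0,0,0,0,0.2],[0,0,0,0,0,0,0.2]])

```text
time: 22.78
position: [0.5514, -0.0391, 0.0321]
eef_rot: [-3.14, 0.001, 0.231]
wrist_force: [-5.1, -5.4, 11.3]
opening: 0.0393
grasp_force: 50.0
```

Call:
apply_moves(plan=[[0.001,0,0,0,0,0,0.2],[0,0,0,0,0,0,0.8],[0,0,0,0,0,0,0.8],[0,0,0,0,0,0,0.8],[0,0,0,0,0,0,0.8],[0,0,-0.03,0,0,0,0.8],[0,0,-0.05,0,0,0,0.8],[0,0,-0.05,0,0,0,0.8],[0,0,-0.05,0,0,0,0.8],[-0.05,0,0,0,0,0,0.8],[0,0,0,0,0,0,0.8],[0,0,0,0,0,0,0.8]])

```text
time: 24.28
position: [0.5047, -0.0494, 0.212]
eef_rot: [-3.139, -0.001, 0.232]
wrist_force: [0.7, -0.1, 0.9]
opening: 0.0751
grasp_force: 0.0
```

```bash
python3 -c "
from k import *
knob(png='pics/w5.png');plan([],1)"
```

```text
knob 1073 [553.9 -39.4] [25.3 36.8] 14.2 0.072
bar 678 [652.6 -25.8] [23.4 16.3] 43.4
t 24.32 p [ 0.5049 -0.0495  0.212 ] rpy [-179.9   -0.    13.3] j [-0.98  0.25  1.13  2.01 -0.27  1.04 -1.06] F [ 0.5 -0.2 -0.6]
[]
end [ 0.5049 -0.0495  0.212 ] [-179.9   -0.    13.3] 0
```

View pics/w5.png

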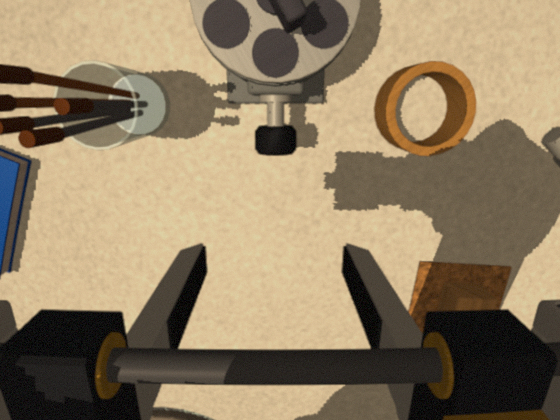

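The knob (275,140) is home: the wrist camera puts it 36.6 mm in from where it stood when out. The bar is turned by 60 degrees and nothing is touched.

```bash
python3 -c "
from rig import order
print(order.hand_in())"
```

```text
the job is handed in; nothing more can be done
None
```

The job is handed in at about 24 s of the 72 s allowed: the camera shows the block flat on the mat, the turret turned 60° to the loupe's side and the plunger home. No verdict came back.

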